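# Make up two hole-saw kits

## Robot

A 6-joint arm with a two-finger parallel gripper is mounted at the origin on the work surface; the furniture and walls round the work are solid. World frame = base frame: x ahead of the robot, y to its left, z up, the work surface at z = 0. Lengths are in m, angles in degrees, forces in N, time in s.
With the tool pointing down it reaches from about 0.35 to 0.875 m from the base axis. Payload 4.2 kg.
Tool frame: the origin (TCP) lies at the very end of the fingers, on their centre line; the grasp point (between the pads) lies 19 mm behind it; z points along the fingers, y is the line along which they close (so a half turn about z gives the same grasp; the last joint's range is limited). The gripper opens to 87 mm and grips with 3 to 60 N. Pads are 19 mm wide; open, the fingers measure 117 mm over their backs; the gripper's body (75 mm by 190 mm) begins 51 mm behind the grasp point.
Start: joints at [90.619, 22.042, 0.453, 0, -68.411, -14.817], TCP at [0.153, 0.606, 0.223] pointing down, gripper open.
Joint ranges: [-179.83, 179.83], [-69.29, 118.12], [-61.27, 80.66], [-181.25, 117.63], [-171.15, -9.14], [-177.46, 177.46]. Speed limits (degrees/s): [159.86, 159.86, 180, 180, 180, 180].

## Interface

Orientations are given as a 3x3 rotation matrix whose columns are the frame's x, y, z axes.
In Python, from station import sense, cams, r gives the robot as it stands. The module is installed in compiled form; this text tells all that it offers.
- The arm moves only by the tool step_arm, never from a script. Its argument "targets" is text: rows parted by semicolons, each of 4 numbers parted by spaces: the shift along the tool's x, y, z in cm, then the turn about the tool's z in degrees. In form: x y z turn; .... A call has 1 to 12 rows; each row shifts and turns the commanded pose from where the row before left it, along the tool's axes as they then stand; what a row does not reach is not made up. A row lasts 1/12 s, in which the tool goes at most 41.7 mm and 7.16 degrees, less where a joint would pass 70% of its speed; a pose out of reach is approached as far as the arm can. A call with a gripper value outside its range is refused whole. "claw" is the finger opening in cm, from 0 to 8.7, set as the call begins (left out, the last holds). The fingers move at their own pace and stop on an object; the grip force is fixed at half the most. Time passes only in rows, so rows that do not move let the fingers close. It gives the time, the measured TCP pose, the force, the opening and the grip force at its end, in the units of the state.
- sense(): the state, without advancing time (a new reading comes with each control period).
- cams.capture(name): name is "scene" or "top"; returns a dict with "frame" (384x512x3 uint8, blue, green, red), "vertical_fov" (degrees; the focal length in pixels is half the picture's height over the tangent of half this angle, whatever the lens; pixels are square), "cx", "cy" (the principal point, pixels), "eye" and "rotation" of the camera in the world. Camera axes: x right, y down, z forward; pixel columns grow to the right and rows downward; lengths in m; the calibration is good to about 2 mm. A picture is of the moment at which its call begins. There is no depth.
- r.finish_job(): hands the job in; it is judged then, once.
The state is a dict: "time_s": time; "joints": joint angles; "joint_velocities": joint speeds; "effort": joint torques, N m; "tcp_pos": TCP position; "ee_rot": TCP orientation; "wrist_force": force on the tool from outside, world axes, zero at the start; "moment": the same for the moment, N m; "gripper_width": opening from 0.0 (shut) to 1.0 (fully open); "gripper_force": force on a finger pad.
Only numpy, scipy, OpenCV 4.12 (cv2) and the standard library are available. Lean on these libraries where they do the work, as an engineer would, in place of code of your own. Each camera call takes 0.05 s, during which the arm holds its last target. There are 200 camera calls.

## Task

Make up two drilling kits in the wooden trays. The green tray is for fitting a door lock: stand the largest hole saw, teeth up, in its round pocket, nest the small hole saw upright inside it with its shank up, and lay the yellow screwdriver flat in the long compartment. The blue tray is for the waste pipe: stand the middle-sized hole saw, teeth up, in its pocket and lay the chuck key flat in the compartment; leave the piece of dowel and the tape roll where they are.

Things in the scene. Friction and masses are not known exactly. Their poses are not given: they have to be found in the camera images.
- tray_green: Kit tray with green painted sides and a plywood floor, fixed to the bench, 170 (x) x 200 (y) x 20 mm high; origin under its centre, z up. Sides 7 mm thick; inside floor 6 mm above the bench. Its far (+x) part is a plywood board, top 16 mm above the bench, with one round pocket, 74 mm across, centred at x = +36 mm, y = 0; the pocket's bottom is the 6 mm floor. Its near (-x) part, from x = -78 to -6 mm and y = -93 to +93 mm, is the long open compartment, on the 6 mm floor.
- tray_blue: Kit tray with blue painted sides and a plywood floor, fixed to the bench, 170 (x) x 130 (y) x 20 mm high; origin under its centre, z up. Sides 7 mm thick; inside floor 6 mm above the bench. Its far (+x) part is a plywood board, top 16 mm above the bench, with one round pocket, 60 mm across, centred at x = +42 mm, y = 0; the pocket's bottom is the 6 mm floor. Its near (-x) part, from x = -78 to +6 mm and y = -58 to +58 mm, is the open compartment, on the 6 mm floor.
- saw_large: The largest of three red hole saws: a cup 60 mm in diameter and 45 mm high, open at the top with steel teeth round the rim, standing on its flat back; wall 3 mm (54 mm across inside), its inner floor 5 mm above its underside. Origin at the centre of its underside, z up out of the mouth. Loose.
- saw_medium: The middle-sized red hole saw: a cup 44 mm in diameter and 45 mm high, open at the top with steel teeth round the rim, standing on its flat back; wall 3 mm. Origin at the centre of its underside, z up out of the mouth. Loose.
- saw_small: The small red hole saw on its arbor, standing on its teeth with the steel shank up: a closed cylinder 28 mm in diameter and 36 mm high, a 19 mm collar on it up to 41 mm, then the bare steel shank, 10 mm thick, up to 68 mm. Origin at the centre of its underside, z up along the shank. Loose.
- yellow_screwdriver: Screwdriver with a yellow handle, 161 mm long, lying flat. Origin under its middle; y runs along it: handle 20 mm thick from y = 0 to +80 mm, thin steel shaft from y = 0 to -80 mm; z up. Loose.
- chuck_key: Grey steel drill chuck key, lying flat, 76 (x) x 52 (y) x 17 mm. Origin under the centre of that outline, z up. A thin cross bar lies along x at y = +20 mm, 76 mm long and 6 mm thick, its middle 5 mm above the bench; the stem, 8 mm wide and 12 mm high, runs along y at x = +6 mm; the toothed head, 16 mm wide (x = -2 to +14 mm) and 17 mm high, reaches from y = -26 to -2 mm. Loose.
- dowel: Short round piece of pale wooden dowel lying flat, 80 mm long (y) and 12 mm thick; not part of a kit. Origin under its middle. Loose.
- tape_roll: Roll of masking tape lying flat, 103 mm across and 26 mm high; not part of a kit. Origin under its centre. Loose.
Not all that is in view belongs to the job. What is shaped like the saw_medium but white is not meant.

How it is judged:
By the outcome, as a careful person would: the job done as asked, in the order asked, and still so for the second after the job is handed in, with the robot touching nothing.
It also fails if it takes over 128 s, if anything falls off the work surface, if the arm or the gripper's body presses on something with over 40 N, if the wrist force passes 120 N, or if a joint passes its speed limit or range.

## Working session

There is one attempt and no reset: what is moved stays moved. The work goes in short steps, Python scripts to look and compute and a tool call to move; the robot and the scene stay as the last step left them, time stands still between calls to the robot, and variables do not carry over. Pictures are saved under pics/ and viewed, at most 14 in all, crops included, and the job is handed in when it is done.

Besides the shell and the picture viewer there is one more tool, called after "Request:" as a command line: name --argument value ..., lists and objects as JSON in quotes. step_arm: Moves the arm, as the interface text tells. Its arguments: {"type":"object","properties":{"targets":{"type":"string"},"claw":{"type":"number"}},"required":["targets"]}

```bash
mkdir -p pics
cat > h.py <<'E'
import numpy as np, cv2
from station import sense, cams, r
def cap(n,fn=None):
    d=cams.capture(n)
    if fn: cv2.imwrite('pics/'+fn,d['frame'])
    return d
def ray(d,u,v):
    f=d['frame'].shape[0]/2/np.tan(np.radians(d['vertical_fov']/2))
    w=np.array(d['rotation'])@np.array([(u-d['cx'])/f,(v-d['cy'])/f,1.])
    return np.array(d['eye']),w
def onz(d,u,v,z):
    e,w=ray(d,u,v); return e+w*(z-e[2])/w[2]
def proj(d,p):
    f=d['frame'].shape[0]/2/np.tan(np.radians(d['vertical_fov']/2))
    c=np.array(d['rotation']).T@(np.array(p)-np.array(d['eye'])); return c[:2]/c[2]*f+[d['cx'],d['cy']]
E
python3 - <<'E'
from h import *
np.set_printoptions(precision=4,suppress=True)
for n in('scene','top'):
    d=cap(n,n+'0.png'); print(n,d['vertical_fov'],d['cx'],d['cy'],d['eye'],d['rotation'])
s=sense();print(s['time_s'],s['tcp_pos'],s['ee_rot'],s['gripper_width'])
a=cv2.imread('pics/top0.png');cv2.imwrite('pics/top0b.png',cv2.resize(a,(800,600),interpolation=3))
a=cv2.imread('pics/scene0.png');cv2.imwrite('pics/scene0b.png',cv2.resize(a,(800,600),interpolation=3))
E
```

```text
scene 53.773743326980714 257.69218735072127 193.3372435633156 [-0.1808  0.5791  0.4154] [[-0.5464 -0.332   0.7689]
 [-0.8375  0.2238 -0.4985]
 [-0.0066 -0.9163 -0.4003]]
top 43.717796989648534 261.3810734744433 194.53650018440692 [0.3365 0.0848 1.3071] [[-0.003  -0.9862  0.1657]
 [-1.      0.004   0.0058]
 [-0.0064 -0.1657 -0.9862]]
0.1 [0.1532 0.6054 0.2216] [[ 0.9694 -0.2455 -0.0004]
 [-0.2455 -0.9694 -0.0019]
 [ 0.0001  0.002  -1.    ]] 0.9994061208641213
```

View pics/top0b.png

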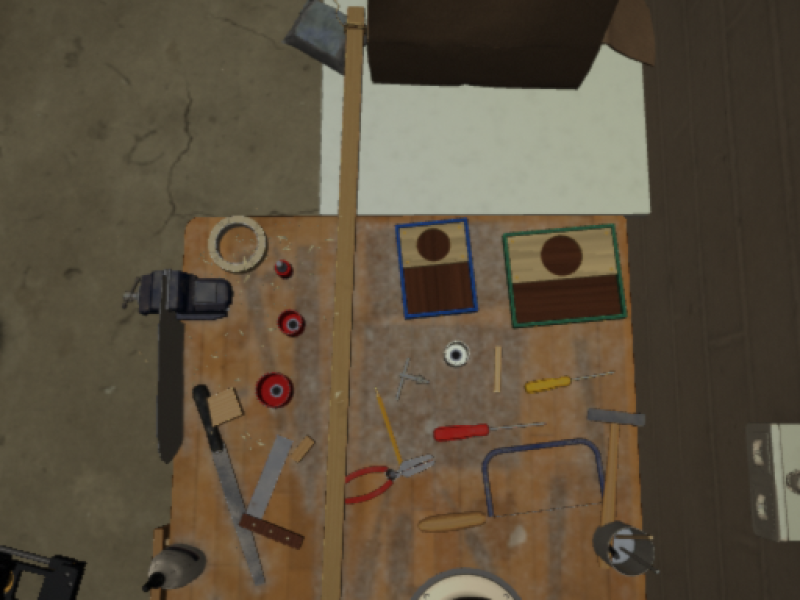

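View pics/scene0b.png

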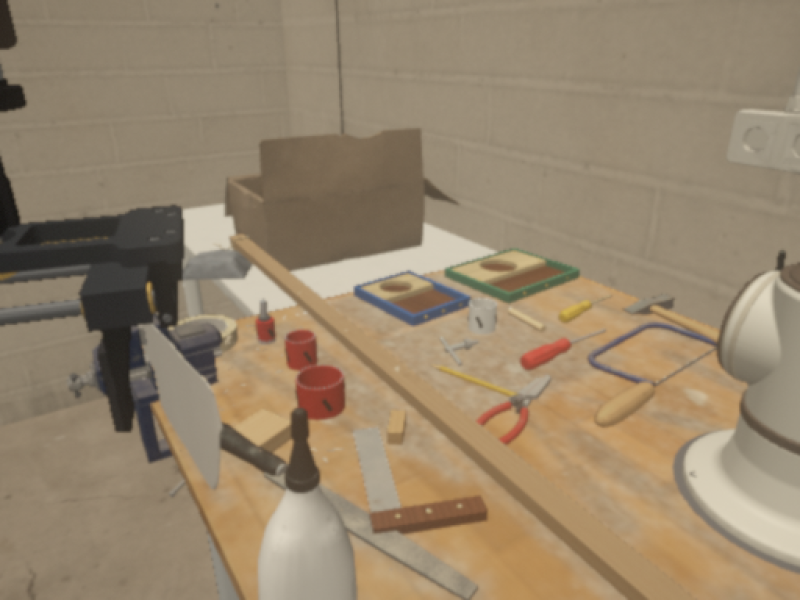

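The top view (800x600) shows:
- **Red saws:** large at (275,390), medium at (291,323), small at (284,268).
- **Trays:** blue around (437,268), green around (564,275).
- **Kit tools and items to leave:** yellow screwdriver (570,381), chuck key (410,378), dowel (497,368), tape roll (237,244).
- **Lookalikes:** white cup (456,353), red screwdriver (462,432), pencil (388,425), dowel-like wood blocks (303,448) and (225,405).

A wooden beam crosses between the saws and the trays, so I need its height.

```bash
cat > m.py <<'E'
from h import *
np.set_printoptions(precision=4,suppress=True)
T=cap('top','t1.png');S=cap('scene','s1.png')
k=.64
def tri(a,b):
    e1,w1=ray(T,*a);e2,w2=ray(S,*b);w1/=np.linalg.norm(w1);w2/=np.linalg.norm(w2)
    t=np.linalg.lstsq(np.c_[w1,-w2],e2-e1,rcond=None)[0];p,q=e1+t[0]*w1,e2+t[1]*w2
    return (p+q)/2,np.linalg.norm(p-q)
print('beam far L',tri((347*k,8*k),(232*k,237*k)),'R',tri((363*k,8*k),(250*k,236*k)))
# beam: intersect plane of scene edge line with top edge line
def linetri(a,s1,s2):
    e,w1=ray(S,*s1);_,w2=ray(S,*s2);n=np.cross(w1,w2);e1,w=ray(T,*a);return e1+w*(n@(e-e1))/(n@w)
for v in(150,250,350,450,550):
    print('beam',v,linetri(((356+(332-356)*0+ (323-346)*(v-10)/590-9)*k,v*k),(232*k,237*k),(608*k,600*k)))
hsv=cv2.cvtColor(T['frame'],cv2.COLOR_BGR2HSV);H,Sa,V=cv2.split(hsv)
def comps(m,mn,z,name):
    m=cv2.morphologyEx(m.astype(np.uint8),cv2.MORPH_CLOSE,np.ones((3,3)))
    for c in cv2.findContours(m,cv2.RETR_EXTERNAL,cv2.CHAIN_APPROX_NONE)[0]:
        if cv2.contourArea(c)<mn: continue
        (u,v),(w,h),a=cv2.minAreaRect(c);(cu,cv_),R=cv2.minEnclosingCircle(c)
        P=np.array([onz(T,*p,z)[:2] for p in cv2.boxPoints(((u,v),(w,h),a))])
        print(name,'px',np.round([u,v],1),'ctr',onz(T,u,v,z)[:2],'circ',onz(T,cu,cv_,z)[:2],'R',round(R,1),'sides',np.linalg.norm(P[1]-P[0]),np.linalg.norm(P[2]-P[1]),'dirs',np.degrees(np.arctan2(*(P[1]-P[0])[::-1])),np.degrees(np.arctan2(*(P[2]-P[1])[::-1])))
comps(((H<8)|(H>172))&(Sa>150)&(V>60),40,.045,'red')
comps((H>100)&(H<130)&(Sa>100)&(V>60),300,.02,'blue')
comps((H>50)&(H<90)&(Sa>80)&(V>40),300,.02,'green')
comps((H>20)&(H<32)&(Sa>150)&(V>100),30,.01,'yellow')
# pockets
for n,u,v in(('blue',433,244),('green',561,255)): print(n,'pocket~',onz(T,u*k,v*k,.016)[:2])
a=T['frame']
cv2.imwrite('pics/cropR.png',cv2.resize(a[125:290,235:415],None,fx=3.6,fy=3.6,interpolation=cv2.INTER_CUBIC)[:600])
cv2.imwrite('pics/cropL.png',cv2.resize(a[130:275,115:235],None,fx=4,fy=4,interpolation=cv2.INTER_CUBIC))
E
python3 m.py
```

```text
beam far L (array([1.1154, 0.2031, 0.016 ]), np.float64(0.006069325275622419)) R (array([1.113 , 0.168 , 0.0142]), np.float64(0.01778140337899848))
beam 150 [0.8393 0.2134 0.0107]
beam 250 [0.654  0.2189 0.0035]
beam 350 [ 0.4751  0.2242 -0.0035]
beam 450 [ 0.3021  0.2293 -0.0103]
beam 550 [ 0.1348  0.2342 -0.0168]
red px [236.  315.8] ctr [0.2334 0.1582] circ [0.2366 0.1596] R 16.3 sides 0.08305751696298191 0.014884258845393721 dirs -67.43007459852194 -156.25761239598353
red px [233.5 301.9] ctr [0.2682 0.1648] circ [0.2642 0.1636] R 13.8 sides 0.07060414588358242 0.014045849289783049 dirs -74.80541891268987 -163.92951733149718
red px [294.9 275.9] ctr [0.3337 0.0057] circ [0.3323 0.0055] R 17.4 sides 0.09013934049241004 0.023817378704622232 dirs -83.14492772927584 -173.94658190753265
red px [174.5 249. ] ctr [0.4044 0.3209] circ [0.4047 0.3219] R 11.5 sides 0.05544063702734239 0.057516234781108816 dirs -90.1992984108776 -178.65510859172636
red px [184.7 205.7] ctr [0.5193 0.2967] circ [0.5184 0.2959] R 8.1 sides 0.04052421024191026 0.039935605102113275 dirs -32.44502544443639 -123.75546350472518
blue px [278.9 170.9] ctr [0.6184 0.0441] circ [0.6177 0.0442] R 37.5 sides 0.13052981756379894 0.16877329236049138 dirs -84.06859270855058 -175.10464204663427
green px [360.9 176. ] ctr [ 0.6033 -0.1806] circ [ 0.6032 -0.1809] R 46.9 sides 0.20509088057246205 0.16925741685285836 dirs -84.92280835679699 -177.7842109397213
yellow px [350.  245.1] ctr [ 0.4152 -0.1462] circ [ 0.4154 -0.1462] R 14.1 sides 0.07647157406009808 0.018327499262020822 dirs -76.91287720560571 -168.69720438110525
blue pocket~ [0.6611 0.0484]
green pocket~ [ 0.6401 -0.1776]
```

View pics/cropR.png

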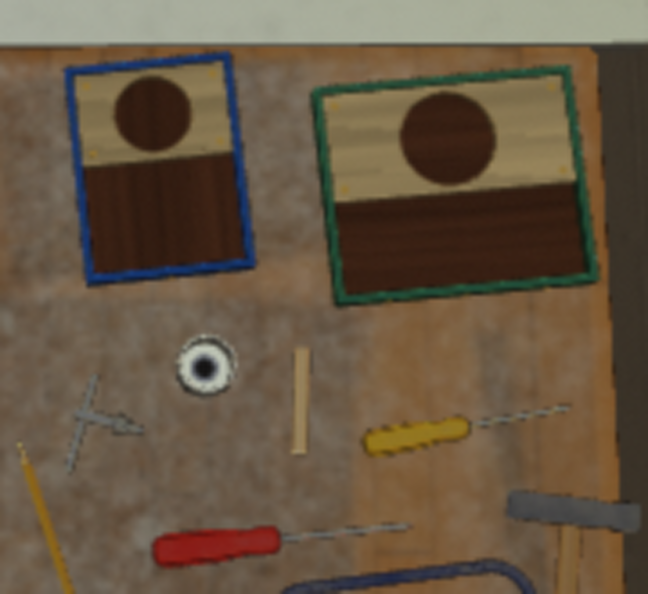

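View pics/cropL.png

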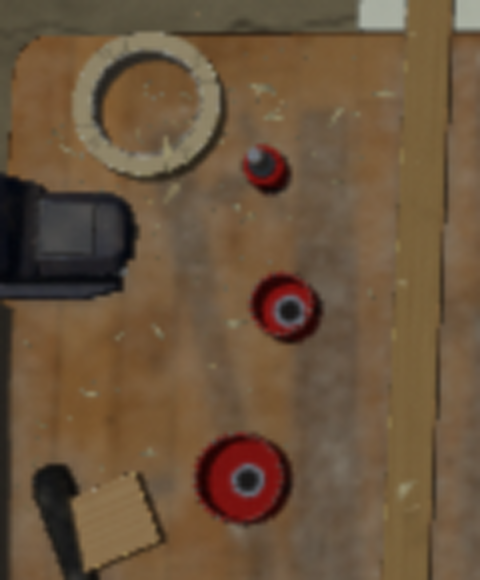

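The crops confirm the choices. The three red cups are the saws, the white cup at crop (205,367) is the lookalike, and the yellow-handled driver is at (417,436). The key's bar runs from (96,376) to (70,470), its head is near (126,426), and the beam lies on the bench.

Next I'll cross-check the saws in the scene view.

```bash
cat > go.py <<'E'
import sys
from h import *
# usage: go.py x y z toolx_angle -> shift in tool axes (cm), turn
def go(x,y,z,a=None):
    s=sense();R=np.array(s['ee_rot']);p=np.array(s['tcp_pos'])
    ang=np.degrees(np.arctan2(R[1,0],R[0,0]))
    t=0 if a is None else (ang-a+180)%360-180
    print('t',round(s['time_s'],2),'at',p.round(4),'ang',ang.round(1),'w',round(s['gripper_width']*8.7,2),'F',np.array(s['wrist_force']).round(1),'gf',round(float(np.max(s['gripper_force'])),1))
    print('shift cm (tool now)',(R.T@(np.array([x,y,z])-p)*100).round(2),'turn',round(t,1))
if __name__=='__main__': go(*map(float,sys.argv[1:]))
E
python3 - <<'E'
from h import *
np.set_printoptions(precision=4,suppress=True)
S=cap('scene');T=cap('top')
H,Sa,V=cv2.split(cv2.cvtColor(S['frame'],cv2.COLOR_BGR2HSV))
m=(((H<8)|(H>172))&(Sa>130)&(V>40)).astype(np.uint8)
for c in cv2.findContours(m,0,2)[0]:
    if cv2.contourArea(c)>40: print(cv2.boundingRect(c))
C={'large':(243,478,.045),'med':(286,307,.045),'small':(264,167,.036)}
for n,(u,v,z) in C.items():
    p=onz(T,115+(u-1.5)/4,130+(v-1.5)/4,z); q=p.copy();q[2]=z/2
    print(n,p,'scene mid',proj(S,q),'top',proj(S,p),'bot',proj(S,[p[0],p[1],0]))
print('keyhead',onz(T,235+126/3.6,125+426/3.6,.012),'bar',onz(T,235+96/3.6,125+376/3.6,.005),onz(T,235+70/3.6,125+470/3.6,.005),'tip',onz(T,235+143/3.6,125+430/3.6,.01))
from go import go
go(.4046,.322,.15,-90)
E
```

```text
(320, 261, 18, 22)
(306, 258, 21, 13)
(334, 217, 31, 19)
(183, 211, 37, 57)
(164, 203, 11, 15)
large [0.4041 0.3186 0.045 ] scene mid [206.9316 248.595 ] top [206.2264 238.5526] bot [207.6197 258.3949]
med [0.5174 0.2929 0.045 ] scene mid [194.7011 222.3782] top [193.948  213.2625] bot [195.4382 231.2997]
small [0.6148 0.3116 0.036 ] scene mid [170.5698 210.1427] top [169.8199 203.3146] bot [171.3078 216.8629]
keyhead [0.4205 0.0696 0.012 ] bar [0.4588 0.092  0.005 ] [0.3882 0.1117 0.005 ] tip [0.4176 0.0568 0.01  ]
t 0.3 at [0.1532 0.6057 0.2222] ang -14.2 w 8.68 F [-0.2  0.3  0.6] gf 0.0
shift cm (tool now) [31.33 21.33  7.23] turn 75.8
```

Request:
step_arm --targets "4 0 0 0;4 0 0 0;4 0 0 0;4 0 0 0;4 0 0 0;1.9 3.5 0 0;1.9 3.5 0 0;1.9 3.5 0 0;1.9 3.5 0 0;1.9 3.5 0 0;1.9 3.5 0 0" --claw 8.7

```text
time_s: 1.22
tcp_pos: [0.4062, 0.3233, 0.2226]
ee_rot: [[0.97, -0.245, 0.0], [-0.245, -0.97, 0.0], [0.0, -0.0, -1.0]]
wrist_force: [0.8, 0.3, 1.1]
gripper_width: 0.998
gripper_force: 0.0
```

Request:
step_arm --targets "0 0 1 6.9;0 0 1 6.9;0 0 1 6.9;0 0 1 6.9;0 0 1 6.9;0 0 1 6.9;0 0 1 6.9;0 0 0 6.9;0 0 0 6.9;0 0 0 6.9;0 0 0 6.9;0 0 0 0"

```text
time_s: 2.22
tcp_pos: [0.4061, 0.3252, 0.1525]
ee_rot: [[-0.004, -1.0, -0.0], [-1.0, 0.004, -0.0], [0.0, 0.0, -1.0]]
wrist_force: [0.1, -0.3, -0.8]
gripper_width: 0.996
gripper_force: 0.0
```

Run:
```python
from h import *
from go import go
go(.4055,.321,.022,-90)
a=cap('top')['frame'][110:290,100:340]
cv2.imwrite('pics/a1.png',cv2.resize(a,None,fx=3.3,fy=3.3,interpolation=2))
```

```text
t 2.22 at [0.4061 0.3252 0.1525] ang -90.2 w 8.67 F [ 0.1 -0.3 -0.8] gf 0.0
shift cm (tool now) [ 0.42  0.06 13.05] turn -0.2
```

View pics/a1.png

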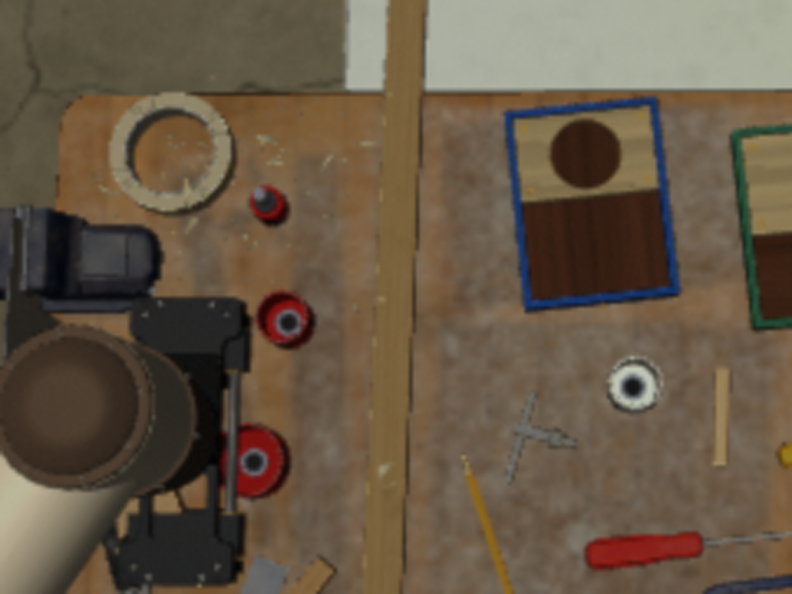

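The gripper is above the large saw at (253,462), offset only by parallax, and the way down looks clear.

Request:
step_arm --targets "0.4 0 3 0;0 0 3 0;0 0 3 0;0 0 2 0;0 0 1 0;0 0 0.5 0;0 0 0.5 0;0 0 0 0"

```text
time_s: 2.93
tcp_pos: [0.4064, 0.3217, 0.0227]
ee_rot: [[-0.001, -1.0, 0.0], [-1.0, 0.001, 0.0], [-0.0, -0.0, -1.0]]
wrist_force: [-0.3, -0.3, 0.7]
gripper_width: 1.002
gripper_force: 0.0
```

Request:
step_arm --targets "0 0 0 0;0 0 0 0;0 0 0 0;0 0 0 0;0 0 0 0;0 0 0 0" --claw 5

```text
time_s: 3.43
tcp_pos: [0.4059, 0.3212, 0.0229]
ee_rot: [[-0.002, -1.0, -0.0], [-1.0, 0.002, -0.0], [0.0, 0.0, -1.0]]
wrist_force: [-1.8, -0.1, 3.0]
gripper_width: 0.666
gripper_force: 30.0
```

Request:
step_arm --targets "0 0 -1 0;0 0 -3 0;0 0 -3 0;0 0 -3 0;0 0 -2 0;0 0 0 0"

```text
time_s: 3.93
tcp_pos: [0.4083, 0.3236, 0.148]
ee_rot: [[-0.001, -1.0, 0.007], [-1.0, 0.001, 0.008], [-0.008, -0.007, -1.0]]
wrist_force: [0.4, 0.5, -1.6]
gripper_width: 0.669
gripper_force: 30.0
```

```bash
python3 go.py .6396 -.1773 .13 -90
```

```text
t 3.93 at [0.4083 0.3236 0.148 ] ang -90.0 w 5.82 F [ 0.4  0.5 -1.6] gf 30.0
shift cm (tool now) [ 50.1  -23.15   1.56] turn -0.0
```

Request:
step_arm --targets "1.8 -0.8 0 0;3.6 -1.65 0 0;3.6 -1.65 0 0;3.6 -1.65 0 0;3.6 -1.65 0 0;3.6 -1.65 0 0;3.6 -1.65 0 0;3.6 -1.65 0 0;3.6 -1.65 0 0;3.6 -1.65 0 0;3.6 -1.65 0 0;3.6 -1.65 0 0"

```text
time_s: 4.93
tcp_pos: [0.5947, -0.095, 0.1417]
ee_rot: [[-0.002, -1.0, -0.002], [-1.0, 0.002, 0.0], [-0.0, 0.002, -1.0]]
wrist_force: [0.8, 1.4, -1.0]
gripper_width: 0.671
gripper_force: 30.0
```

Request:
step_arm --targets "3.6 -1.65 0 0;3 -1.6 0 0;1.5 -0.8 0 0;0.6 0 0 0;0 0 0 0;0 0 0 0"

```text
time_s: 5.43
tcp_pos: [0.6342, -0.1797, 0.1416]
ee_rot: [[-0.002, -1.0, -0.002], [-1.0, 0.002, 0.001], [-0.001, 0.002, -1.0]]
wrist_force: [-0.3, -0.0, -1.7]
gripper_width: 0.669
gripper_force: 30.0
```

Run:
```python
from h import *
from go import go
go(.6396,-.1773,.03,-90)
a=cap('top')['frame'][110:280,220:430]
cv2.imwrite('pics/a2.png',cv2.resize(a,None,fx=3.5,fy=3.5,interpolation=2))
```

```text
t 5.43 at [ 0.6342 -0.1797  0.1416] ang -90.1 w 5.82 F [-0.3 -0.  -1.7] gf 30.0
shift cm (tool now) [-0.23 -0.56 11.16] turn -0.1
```

View pics/a2.png

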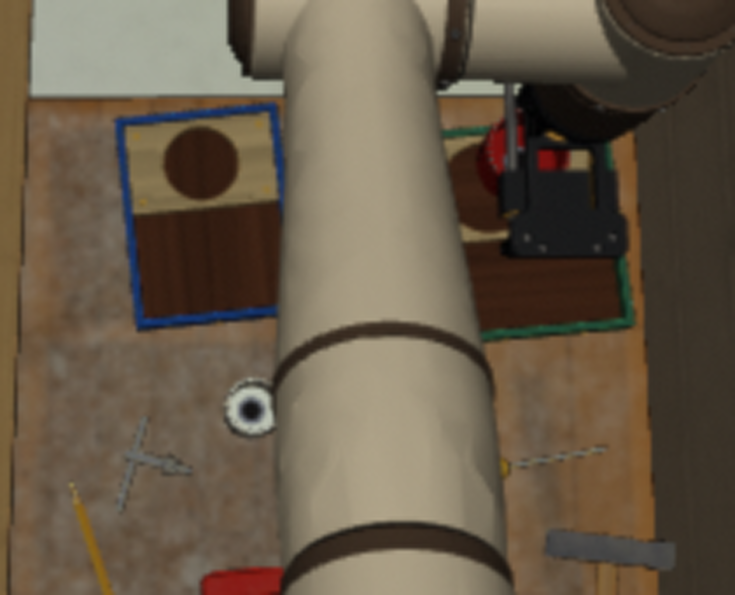

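The large saw is held over the green pocket near (480,180), and the parallax fits its height. Lowering it now.

Request:
step_arm --targets "-0.2 -0.6 3 0;0 0 3 0;0 0 2 0;0 0 1 0;0 0 1 0;0 0 0.5 0;0 0 0.5 0;0 0 0 0;0 0 0 0"

```text
time_s: 6.23
tcp_pos: [0.6419, -0.1781, 0.0334]
ee_rot: [[-0.001, -1.0, 0.001], [-1.0, 0.001, -0.0], [0.0, -0.001, -1.0]]
wrist_force: [0.3, -0.2, -1.7]
gripper_width: 0.67
gripper_force: 30.0
```

```bash
python3 go.py .6396 -.1773 .029 -90
```

```text
t 6.23 at [ 0.6419 -0.1781  0.0334] ang -90.1 w 5.83 F [ 0.3 -0.2 -1.7] gf 30.0
shift cm (tool now) [-0.08  0.23  0.44] turn -0.1
```

Request:
step_arm --targets "0 0.2 0.2 0;0 0 0.2 0;0 0 0.1 0;0 0 0 0"

```text
time_s: 6.57
tcp_pos: [0.6395, -0.1782, 0.029]
ee_rot: [[-0.001, -1.0, 0.001], [-1.0, 0.001, -0.0], [0.0, -0.001, -1.0]]
wrist_force: [-1.1, 0.5, 4.2]
gripper_width: 0.667
gripper_force: 30.0
```

Request:
step_arm --targets "0 0 0 0;0 0 0 0;0 0 0 0;0 0 0 0;0 0 -1 0;0 0 -3 0;0 0 -4 0;0 0 -4 0" --claw 8

```text
time_s: 7.23
tcp_pos: [0.6386, -0.1782, 0.1485]
ee_rot: [[-0.002, -1.0, -0.002], [-1.0, 0.002, -0.0], [0.0, 0.002, -1.0]]
wrist_force: [0.8, 0.8, 0.5]
gripper_width: 0.913
gripper_force: 0.0
```

```bash
python3 go.py .616 .313 .15 -90
```

```text
t 7.23 at [ 0.6386 -0.1782  0.1485] ang -90.1 w 7.94 F [0.8 0.8 0.5] gf 0.0
shift cm (tool now) [-49.11   2.34  -0.15] turn -0.1
```

Request:
step_arm --targets "-2 0 0 0;-4 0.2 0 0;-4 0.2 0 0;-4 0.2 0 0;-4 0.2 0 0;-4 0.2 0 0;-4 0.2 0 0;-4 0.2 0 0;-4 0.2 0 0;-4 0.2 0 0;-4 0.2 0 0;-4 0.2 0 0" --claw 4

```text
time_s: 8.23
tcp_pos: [0.6178, 0.284, 0.1486]
ee_rot: [[-0.001, -1.0, 0.001], [-1.0, 0.001, 0.0], [-0.0, -0.001, -1.0]]
wrist_force: [0.6, -0.6, -0.3]
gripper_width: 0.458
gripper_force: 0.0
```

Request:
step_arm --targets "-2.5 0.2 0 0;-0.6 0 0 0;0 0 0 0;0 0 0 0"

```text
time_s: 8.57
tcp_pos: [0.616, 0.3126, 0.1477]
ee_rot: [[-0.001, -1.0, -0.0], [-1.0, 0.001, -0.0], [0.0, 0.0, -1.0]]
wrist_force: [0.1, -0.7, 0.4]
gripper_width: 0.459
gripper_force: 0.0
```

Run:
```python
from h import *
from go import go
go(.616,.313,.044,-90)
T=cap('top');S=cap('scene')
a=cv2.resize(T['frame'][100:270,100:430],None,fx=2.4,fy=2.4,interpolation=2)
b=cv2.resize(S['frame'][130:230,90:380],None,fx=2.7,fy=2.7,interpolation=2)[:190]
b=cv2.copyMakeBorder(b,0,0,0,max(0,a.shape[1]-b.shape[1]),0)[:, :a.shape[1]]
cv2.imwrite('pics/a3.png',np.vstack([a,b])[:600])
```

```text
t 8.57 at [0.616  0.3126 0.1477] ang -90.1 w 3.99 F [ 0.1 -0.7  0.4] gf 0.0
shift cm (tool now) [-4.000e-02 -1.000e-02  1.037e+01] turn -0.1
```

View pics/a3.png

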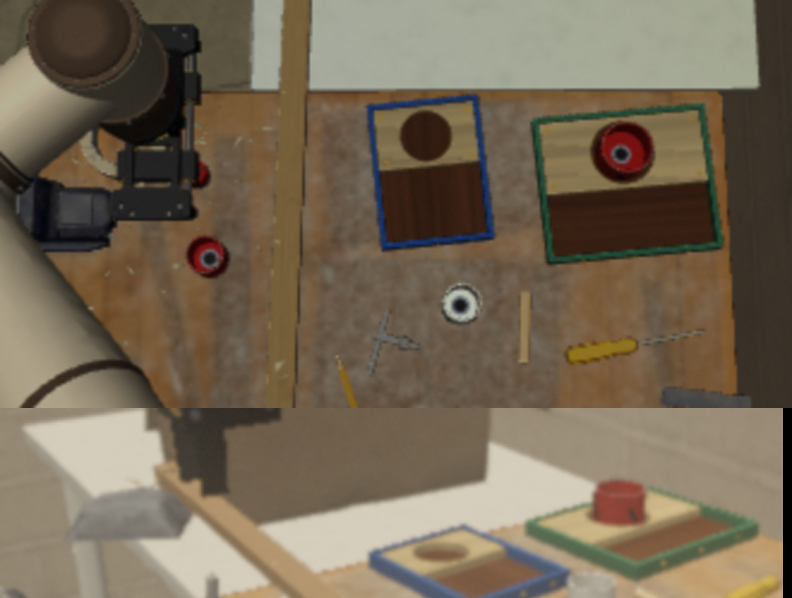

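The large saw stands in the green pocket at (622,152). The small saw's shank tip shows in the scene crop at (212,578), so I'll triangulate the shank.

Run:
```python
from h import *
S=cap('scene','s3.png');T=cap('top')
print(proj(S,[.616,.313,.068]),onz(T,115+254.5/4,130+154/4,.068))
cv2.imwrite('pics/a4.png',cv2.resize(S['frame'][150:235,140:215],None,fx=7,fy=7,interpolation=2))
```

```text
[167.69046962 190.86672733] [0.61561438 0.31138087 0.068     ]
```

View pics/a4.png

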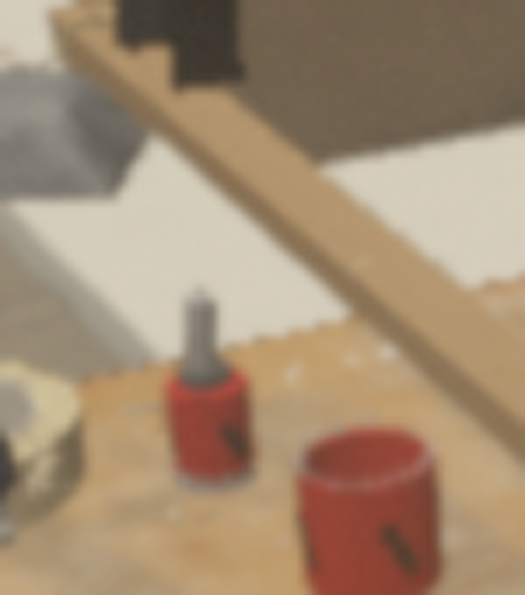

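The crop shows the shank tip at (200,290), within 2 mm of the estimate. Grasping the shank.

Request:
step_arm --targets "0.1 0.1 3 0;0 0 3 0;0 0 2 0;0 0 1 0;0 0 0.8 0;0 0 0.5 0;0 0 0 0"

```text
time_s: 9.35
tcp_pos: [0.6154, 0.3116, 0.0444]
ee_rot: [[-0.002, -1.0, -0.0], [-1.0, 0.002, -0.0], [0.0, 0.0, -1.0]]
wrist_force: [1.0, -0.8, -0.2]
gripper_width: 0.461
gripper_force: 0.0
```

Request:
step_arm --targets "0 0 0 0;0 0 0 0;0 0 0 0;0 0 0 0;0 0 0 0;0 0 0 0" --claw 0

```text
time_s: 9.85
tcp_pos: [0.6153, 0.3121, 0.0449]
ee_rot: [[-0.002, -1.0, 0.001], [-1.0, 0.002, 0.0], [-0.0, -0.001, -1.0]]
wrist_force: [0.5, -0.6, -0.9]
gripper_width: 0.106
gripper_force: 30.0
```

Request:
step_arm --targets "0 0 -1 0;0 0 -3 0;0 0 -3 0;0 0 -3 0;0 0 -2 0;0 0 0 0"

```text
time_s: 10.35
tcp_pos: [0.6178, 0.3134, 0.1717]
ee_rot: [[-0.001, -1.0, 0.01], [-1.0, 0.001, 0.006], [-0.006, -0.01, -1.0]]
wrist_force: [-0.1, -0.8, 1.3]
gripper_width: 0.105
gripper_force: 30.0
```

Run:
```python
from h import *
from go import go
go(.6396,-.1778,.165,-90)
T=cap('top');S=cap('scene')
b=cv2.resize(S['frame'][110:235,110:230],None,fx=4.5,fy=4.5,interpolation=2)
cv2.imwrite('pics/a5.png',b)
H,Sa,V=cv2.split(cv2.cvtColor(T['frame'],cv2.COLOR_BGR2HSV))
m=(((H<8)|(H>172))&(Sa>130)&(V>50)).astype(np.uint8)
for c in cv2.findContours(m,0,2)[0]:
    x,y,w,h=cv2.boundingRect(c)
    if x>330 and y<190 and w*h>80:
        (u,v),R=cv2.minEnclosingCircle(c);print('large',onz(T,u,v,.045),R)
```

```text
t 10.35 at [0.6178 0.3134 0.1717] ang -90.0 w 0.91 F [-0.1 -0.8  1.3] gf 30.0
shift cm (tool now) [49.12 -2.21  0.4 ] turn -0.0
large [ 0.63747765 -0.17509496  0.045     ] 11.388409614562988
```

View pics/a5.png

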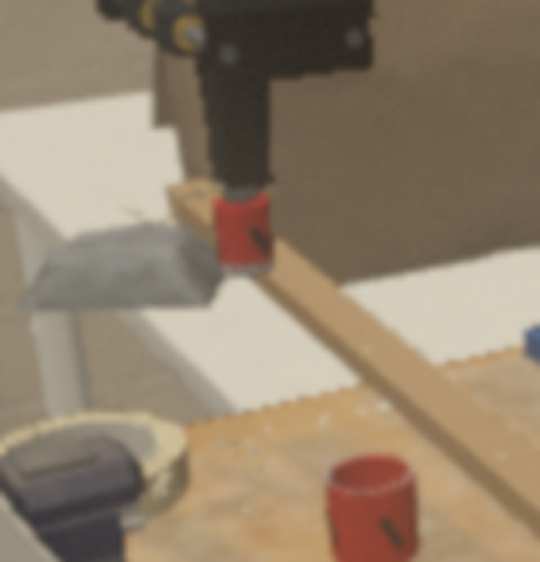

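The small saw is held upright by its shank. Carrying it to the large saw.

Request:
step_arm --targets "2 0 0 0;4 -0.2 0 0;4 -0.2 0 0;4 -0.2 0 0;4 -0.2 0 0;4 -0.2 0 0;4 -0.2 0 0;4 -0.2 0 0;4 -0.2 0 0;4 -0.2 0 0;4 -0.2 0 0;4 -0.2 0 0"

```text
time_s: 11.45
tcp_pos: [0.6349, -0.1498, 0.1624]
ee_rot: [[-0.002, -1.0, -0.004], [-1.0, 0.002, 0.001], [-0.001, 0.004, -1.0]]
wrist_force: [0.3, 0.4, -1.4]
gripper_width: 0.103
gripper_force: 30.0
```

Request:
step_arm --targets "2.2 0 0 0;0.8 0 0 0;0 0 0 0;0 0 0 0;0 0 0 0"

```text
time_s: 11.87
tcp_pos: [0.636, -0.1767, 0.1638]
ee_rot: [[-0.0, -1.0, -0.001], [-1.0, 0.0, 0.0], [-0.0, 0.001, -1.0]]
wrist_force: [0.3, 0.1, -0.5]
gripper_width: 0.102
gripper_force: 30.0
```

Run:
```python
from h import *
from go import go
go(.639,-.1775,.056,-90)
S=cap('scene')
cv2.imwrite('pics/a6.png',cv2.resize(S['frame'][120:210,260:400],None,fx=5,fy=5,interpolation=2))
```

```text
t 11.87 at [ 0.636  -0.1767  0.1638] ang -90.0 w 0.89 F [ 0.3  0.1 -0.5] gf 30.0
shift cm (tool now) [ 0.09 -0.31 10.78] turn -0.0
```

View pics/a6.png

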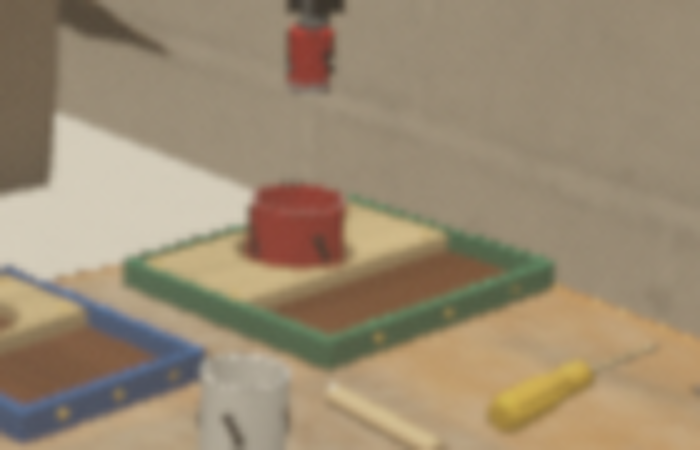

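The small saw hangs at (312,55) above the large saw at (298,225). The column offset fits the camera's vertical convergence, so they line up. Lowering.

Request:
step_arm --targets "0.1 -0.3 3 0;0 0 3 0;0 0 2 0;0 0 1 0;0 0 0.6 0;0 0 0.4 0;0 0 0.4 0;0 0 0 0;0 0 0 0"

```text
time_s: 12.67
tcp_pos: [0.6399, -0.1791, 0.0616]
ee_rot: [[-0.001, -1.0, 0.002], [-1.0, 0.001, -0.0], [0.0, -0.002, -1.0]]
wrist_force: [-0.0, 0.7, -0.4]
gripper_width: 0.103
gripper_force: 30.0
```

```bash
python3 go.py .639 -.1775 .056 -90
```

```text
t 12.67 at [ 0.6399 -0.1791  0.0616] ang -90.1 w 0.9 F [-0.   0.7 -0.4] gf 30.0
shift cm (tool now) [-0.16  0.09  0.56] turn -0.1
```

Request:
step_arm --targets "-0.1 0.1 0.2 0;0 0 0.2 0;0 0 0.1 0;0 0 0.1 0;0 0 0 0"

```text
time_s: 13.08
tcp_pos: [0.6386, -0.1782, 0.0558]
ee_rot: [[-0.001, -1.0, 0.001], [-1.0, 0.001, -0.0], [0.0, -0.001, -1.0]]
wrist_force: [-2.1, 0.4, 4.0]
gripper_width: 0.101
gripper_force: 30.0
```

Request:
step_arm --targets "0 0 0 0;0 0 0 0;0 0 0 0;0 0 0 0;0 0 -1 0;0 0 -3 0;0 0 -4 0;0 0 -1 0;0 0 0 0" --claw 3.2

```text
time_s: 13.83
tcp_pos: [0.6414, -0.1786, 0.1507]
ee_rot: [[-0.001, -1.0, 0.011], [-1.0, 0.001, -0.002], [0.002, -0.011, -1.0]]
wrist_force: [0.3, -1.0, 0.3]
gripper_width: 0.364
gripper_force: 0.0
```

Run:
```python
from h import *
from go import go
go(.4166,-.1541,.12,-80)
S=cap('scene')
cv2.imwrite('pics/a7.png',cv2.resize(S['frame'][120:210,260:400],None,fx=5,fy=5,interpolation=2))
```

```text
t 13.83 at [ 0.6414 -0.1786  0.1507] ang -90.1 w 3.17 F [ 0.3 -1.   0.3] gf 0.0
shift cm (tool now) [-2.44 22.51  2.82] turn -10.1
```

View pics/a7.png

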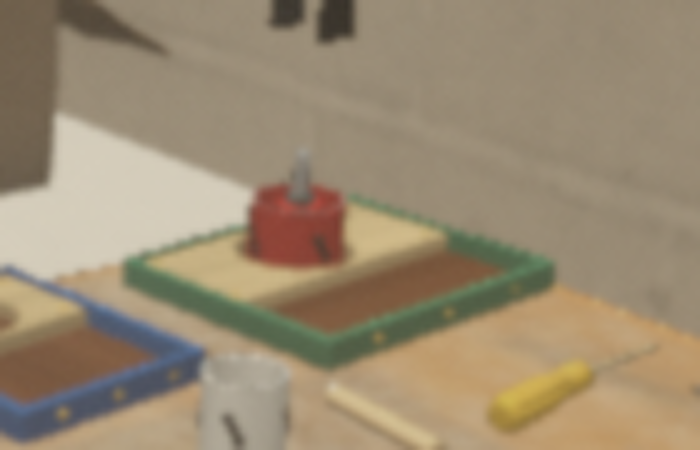

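The small saw is nested upright, with its shank visible at (302,175) inside the large saw. On to the screwdriver.

Request:
step_arm --targets "-0.4 3.7 0 0;-0.4 3.7 0 0;-0.4 3.7 0 0;-0.4 3.7 0 0;-0.4 3.7 0 0;-0.4 3.7 0.8 0;0 0.3 1 0;0 0 1 -5;0 0 0 -5;0 0 0 0" --claw 4

```text
time_s: 14.72
tcp_pos: [0.4121, -0.1537, 0.1156]
ee_rot: [[0.173, -0.985, -0.003], [-0.985, -0.173, 0.0], [-0.001, 0.003, -1.0]]
wrist_force: [0.3, -0.9, -0.7]
gripper_width: 0.457
gripper_force: 0.0
```

Run:
```python
from h import *
from go import go
go(.4166,-.1541,.007,-80)
S=cap('scene')
H,Sa,V=cv2.split(cv2.cvtColor(S['frame'],cv2.COLOR_BGR2HSV))
m=((H>20)&(H<32)&(Sa>150)&(V>90)).astype(np.uint8);m[:, :340]=0
for c in cv2.findContours(m,0,2)[0]:
    if cv2.contourArea(c)>40:
        M=cv2.moments(c);u,v=M['m10']/M['m00'],M['m01']/M['m00'];print('handle ctr scene',onz(S,u,v,.01),(u,v),'pred',proj(S,[.4152,-.1462,.01]))
```

```text
t 14.72 at [ 0.4121 -0.1537  0.1156] ang -80.0 w 3.98 F [ 0.3 -0.9 -0.7] gf 0.0
shift cm (tool now) [ 0.13 -0.47 10.86] turn -0.0
handle ctr scene [ 0.40865063 -0.13576014  0.01      ] (366.5208333333333, 199.4921875) pred [367.37774114 197.6888544 ]
```

Request:
step_arm --targets "0.1 -0.4 3 0;0 0 3 0;0 0 2 0;0 0 1.5 0;0 0 0.8 0;0 0 0.5 0;0 0 0 0;0 0 0 0"

```text
time_s: 15.43
tcp_pos: [0.418, -0.154, 0.009]
ee_rot: [[0.172, -0.985, 0.001], [-0.985, -0.172, -0.0], [0.0, -0.001, -1.0]]
wrist_force: [0.3, -0.6, 0.2]
gripper_width: 0.459
gripper_force: 0.0
```

Request:
step_arm --targets "0 0 0 0;0 0 0 0;0 0 0 0;0 0 0 0;0 0 0 0" --claw 0.5

```text
time_s: 15.85
tcp_pos: [0.4176, -0.154, 0.0089]
ee_rot: [[0.172, -0.985, 0.001], [-0.985, -0.172, -0.0], [0.0, -0.001, -1.0]]
wrist_force: [-1.1, -0.2, 2.6]
gripper_width: 0.209
gripper_force: 30.0
```

Request:
step_arm --targets "0 0 -1 0;0 0 -2 0;0 0 -3 0;0 0 -3 0;0 0 -2 0;0 0 0 0;0 0 0 0"

```text
time_s: 16.43
tcp_pos: [0.4179, -0.1539, 0.1195]
ee_rot: [[0.172, -0.985, 0.003], [-0.985, -0.172, 0.0], [0.0, -0.003, -1.0]]
wrist_force: [-0.2, 0.3, -1.2]
gripper_width: 0.207
gripper_force: 30.0
```

Run:
```python
from h import *
from go import go
go(.5584,-.1527,.115,-84.5)
S=cap('scene');T=cap('top')
a=cv2.resize(S['frame'][100:220,280:430],None,fx=4,fy=4,interpolation=2)
b=cv2.resize(T['frame'][120:280,290:430],None,fx=3,fy=3,interpolation=2)[:480]
cv2.imwrite('pics/a8.png',np.vstack([a,cv2.copyMakeBorder(b,0,0,0,600-b.shape[1],0)])[:900:1] if 0 else cv2.resize(np.hstack([a,b]),(800,int(480*800/(600+420)))))
```

```text
t 16.43 at [ 0.4179 -0.1539  0.1195] ang -80.1 w 1.8 F [-0.2  0.3 -1.2] gf 30.0
shift cm (tool now) [  2.29 -13.86   0.49] turn 4.4
```

View pics/a8.png

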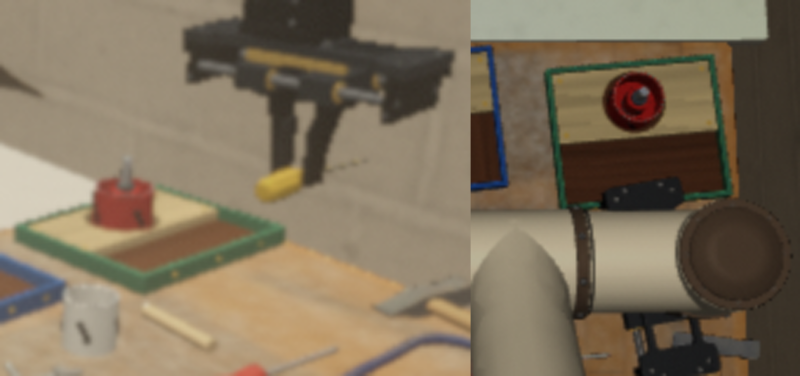

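The screwdriver is held by its handle, level. When I release it the gripper body will pass close above the shank, so I'll keep the release slightly high.

Request:
step_arm --targets "0.4 -2 0 0;0.4 -4 0 0;0.4 -4 0 0;0.5 -3.9 0 0;0 0 0 4.4;0 0 0 0;0 0 0 0"

```text
time_s: 17.12
tcp_pos: [0.5558, -0.1467, 0.1161]
ee_rot: [[0.097, -0.995, -0.005], [-0.995, -0.097, 0.0], [-0.001, 0.005, -1.0]]
wrist_force: [0.0, -0.2, -0.1]
gripper_width: 0.204
gripper_force: 30.0
```

```bash
python3 go.py .5579 -.1467 .018 -84.5; python3 -c "
from h import *
T=cap('top')
H,Sa,V=cv2.split(cv2.cvtColor(T['frame'],cv2.COLOR_BGR2HSV))
m=((H>50)&(H<90)&(Sa>80)&(V>40)).astype(np.uint8)
cv2.imwrite('pics/x.png',T['frame'])"
```

```text
t 17.12 at [ 0.5558 -0.1467  0.1161] ang -84.4 w 1.77 F [ 0.  -0.2 -0.1] gf 30.0
shift cm (tool now) [ 0.03 -0.26  9.81] turn 0.1
```

Request:
step_arm --targets "0.3 -0.2 3 0;0 0 2.5 0;0 0 2 0;0 0 1 0;0 0 0.5 0;0 0 0 0;0 0 0 0"

```text
time_s: 17.75
tcp_pos: [0.5601, -0.1498, 0.0295]
ee_rot: [[0.097, -0.995, 0.002], [-0.995, -0.097, -0.0], [0.0, -0.001, -1.0]]
wrist_force: [0.5, -0.3, -0.7]
gripper_width: 0.208
gripper_force: 30.0
```

```bash
python3 go.py .5579 -.1497 .018 -84.5
```

```text
t 17.75 at [ 0.5601 -0.1498  0.0295] ang -84.5 w 1.81 F [ 0.5 -0.3 -0.7] gf 30.0
shift cm (tool now) [-0.03  0.22  1.15] turn 0.0
```

Request:
step_arm --targets "0 0.2 0.4 0;0 0 0.4 0;0 0 0.3 0;0 0 0 0;0 0 0 0"

```text
time_s: 18.17
tcp_pos: [0.5576, -0.1499, 0.0175]
ee_rot: [[0.096, -0.995, -0.0], [-0.995, -0.096, -0.0], [0.0, 0.0, -1.0]]
wrist_force: [-0.2, 0.1, -1.0]
gripper_width: 0.208
gripper_force: 30.0
```

Request:
step_arm --targets "0 0 0 0;0 0 0 0;0 0 0 0;0 0 0 0;0 0 -1 0;0 0 -3 0;0 0 -4 0;0 0 -4 0;0 0 0 0" --claw 2.9

```text
time_s: 18.92
tcp_pos: [0.5632, -0.1508, 0.1475]
ee_rot: [[0.098, -0.995, 0.018], [-0.995, -0.098, -0.003], [0.005, -0.018, -1.0]]
wrist_force: [1.0, -0.3, 0.8]
gripper_width: 0.333
gripper_force: 0.0
```

```bash
python3 go.py .519 .296 .14 -90
```

```text
t 18.92 at [ 0.5632 -0.1508  0.1475] ang -84.4 w 2.89 F [ 1.  -0.3  0.8] gf 0.0
shift cm (tool now) [-4.49e+01  2.00e-02  5.40e-01] turn 5.6
```

Request:
step_arm --targets "-2 0 0 0;-4 0 0 0;-4 0 0 0;-4 0 0 0;-4 0 0 0;-4 0 0 0;-4 0 0 0;-4 0 0 0;-4 0 0 0;-4 0 0 0;-4 0 0 0;-2.8 0 0 5.5" --claw 8.4

```text
time_s: 19.92
tcp_pos: [0.5143, 0.2995, 0.1385]
ee_rot: [[0.001, -1.0, 0.002], [-1.0, -0.001, 0.001], [-0.001, -0.002, -1.0]]
wrist_force: [0.8, -0.6, 0.1]
gripper_width: 0.961
gripper_force: 0.0
```

Request:
step_arm --targets "0 0 0 0;0 0 0 0;0 0 0 0"

```text
time_s: 20.17
tcp_pos: [0.5144, 0.2957, 0.1377]
ee_rot: [[0.001, -1.0, -0.0], [-1.0, -0.001, -0.0], [0.0, 0.0, -1.0]]
wrist_force: [0.3, -0.2, 1.2]
gripper_width: 0.962
gripper_force: 0.0
```

Run:
```python
from h import *
from go import go
go(.519,.296,.022,-90)
T=cap('top')
cv2.imwrite('pics/a9.png',cv2.resize(T['frame'][115:265,140:430],None,fx=2.7,fy=2.7,interpolation=2))
```

```text
t 20.17 at [0.5144 0.2957 0.1377] ang -90.0 w 8.37 F [ 0.3 -0.2  1.2] gf 0.0
shift cm (tool now) [-0.04 -0.46 11.57] turn 0.0
```

View pics/a9.png

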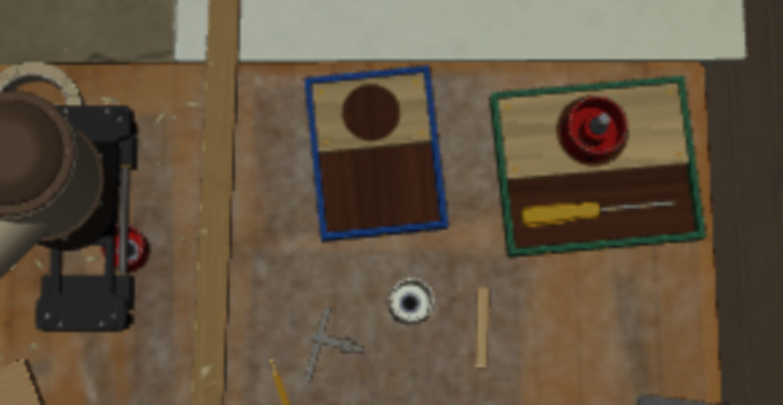

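The green kit is complete: both saws at (595,130) and the screwdriver flat at (598,211). The gripper is over the medium saw, so I'm grasping that.

Request:
step_arm --targets "0 -0.4 3 0;0 0 3 0;0 0 2 0;0 0 1.5 0;0 0 1 0;0 0 0.7 0;0 0 0.3 0;0 0 0 0"

```text
time_s: 20.88
tcp_pos: [0.5189, 0.2957, 0.0226]
ee_rot: [[-0.0, -1.0, 0.0], [-1.0, 0.0, -0.0], [0.0, -0.0, -1.0]]
wrist_force: [-0.5, -0.9, 0.2]
gripper_width: 0.967
gripper_force: 0.0
```

Request:
step_arm --targets "0 0 0 0;0 0 0 0;0 0 0 0;0 0 0 0;0 0 0 0;0 0 0 0" --claw 3.5

```text
time_s: 21.38
tcp_pos: [0.5187, 0.2962, 0.0228]
ee_rot: [[0.0, -1.0, 0.0], [-1.0, -0.0, 0.0], [-0.0, -0.0, -1.0]]
wrist_force: [-0.2, -0.2, 0.5]
gripper_width: 0.599
gripper_force: 0.0
```

Request:
step_arm --targets "0 0 -1 0;0 0 -3 0;0 0 -3 0;0 0 -3 0;0 0 -2 0;0 0 0 0;0 0 0 0"

```text
time_s: 21.97
tcp_pos: [0.5189, 0.2965, 0.1443]
ee_rot: [[-0.0, -1.0, 0.002], [-1.0, 0.0, 0.003], [-0.003, -0.002, -1.0]]
wrist_force: [0.1, -0.6, -0.8]
gripper_width: 0.493
gripper_force: 29.8
```

```bash
python3 go.py .6606 .0482 .14 -90
```

```text
t 21.97 at [0.5189 0.2965 0.1443] ang -90.0 w 4.29 F [ 0.1 -0.6 -0.8] gf 29.8
shift cm (tool now) [ 24.83 -14.18   0.4 ] turn -0.0
```

The fingers only finished closing during the lift, so I'll measure how deep the cup sits in the grip.

Run:
```python
from h import *
S=cap('scene')
p=np.array(sense()['tcp_pos'])
H,Sa,V=cv2.split(cv2.cvtColor(S['frame'],cv2.COLOR_BGR2HSV))
m=(((H<8)|(H>172))&(Sa>120)&(V>40)).astype(np.uint8)
for c in cv2.findContours(m,0,2)[0]:
    if cv2.contourArea(c)>40: print(cv2.boundingRect(c))
e=np.array(S['eye']);h=p-e;h[2]=0;h/=np.linalg.norm(h)
for dz in(-.05,-.04,-.03,-.0228,-.015):
    print(dz,'bottom front',proj(S,p+[0,0,dz]-.022*h).round(1),'top back',proj(S,p+[0,0,dz+.045]+.022*h).round(1),'top front',proj(S,p+[0,0,dz+.045]-.022*h).round(1))
```

```text
(321, 261, 17, 23)
(306, 257, 21, 14)
(334, 217, 31, 19)
(178, 163, 20, 26)
(311, 157, 17, 16)
-0.05 bottom front [191.2 197.6] top back [188.9 170.2] top front [189.5 177.5]
-0.04 bottom front [190.9 193.2] top back [188.6 165.7] top front [189.2 172.8]
-0.03 bottom front [190.5 188.8] top back [188.2 161.3] top front [188.8 168.2]
-0.0228 bottom front [190.2 185.6] top back [187.9 158. ] top front [188.5 164.8]
-0.015 bottom front [189.9 182. ] top back [187.6 154.5] top front [188.2 161.1]
```

The underside sits about 30 mm below the TCP, a shallow grip but still secure.

Request:
step_arm --targets "1.8 -1 0 0;3.4 -1.9 0 0;3.4 -1.9 0 0;3.4 -1.9 0 0;3.4 -1.9 0 0;3.4 -1.9 0 0;3.4 -1.9 0 0;1.8 -1.2 0 0;0.8 -0.6 0 0;0 0 0 0;0 0 0 0;0 0 0 0"

```text
time_s: 23.02
tcp_pos: [0.6597, 0.0491, 0.1416]
ee_rot: [[0.001, -1.0, -0.002], [-1.0, -0.001, -0.0], [0.0, 0.002, -1.0]]
wrist_force: [-0.8, -0.4, -0.6]
gripper_width: 0.493
gripper_force: 29.8
```

```bash
python3 go.py .6606 .0482 .045 -90
```

```text
t 23.02 at [0.6597 0.0491 0.1416] ang -89.9 w 4.29 F [-0.8 -0.4 -0.6] gf 29.8
shift cm (tool now) [ 0.09 -0.11  9.66] turn 0.1
```

Request:
step_arm --targets "0.1 0 3 0;0 0 3 0;0 0 2 0;0 0 1 0;0 0 0.5 0;0 0 0.3 0;0 0 0 0;0 0 0 0"

```text
time_s: 23.68
tcp_pos: [0.6616, 0.0476, 0.046]
ee_rot: [[0.001, -1.0, 0.003], [-1.0, -0.001, 0.0], [-0.0, -0.003, -1.0]]
wrist_force: [0.7, 0.2, -1.4]
gripper_width: 0.494
gripper_force: 29.8
```

Request:
step_arm --targets "0 0 0.2 0;0 0 0.2 0;0 0 0 0;0 0 0 0"

```text
time_s: 24.02
tcp_pos: [0.6607, 0.047, 0.0408]
ee_rot: [[-0.0, -1.0, 0.0], [-1.0, 0.0, 0.0], [-0.0, -0.0, -1.0]]
wrist_force: [-1.4, 0.2, -0.8]
gripper_width: 0.497
gripper_force: 29.8
```

```bash
python3 go.py .6606 .0482 .037 -90;  python3 - <<'E'
from h import *
S=cap('scene')
H,Sa,V=cv2.split(cv2.cvtColor(S['frame'],cv2.COLOR_BGR2HSV))
m=(((H<8)|(H>172))&(Sa>120)&(V>40)).astype(np.uint8)
for c in cv2.findContours(m,0,2)[0]:
    if cv2.contourArea(c)>40: print(cv2.boundingRect(c))
p=np.array(sense()['tcp_pos'])
for z in (.006,.011,.016,.02):print(z,'rim c',proj(S,[p[0],p[1],z+.045]),'base',proj(S,[p[0],p[1],z]))
E
```

```text
t 24.02 at [0.6607 0.047  0.0408] ang -90.0 w 4.33 F [-1.4  0.2 -0.8] gf 29.8
shift cm (tool now) [-0.12  0.01  0.38] turn -0.0
(320, 261, 18, 22)
(306, 257, 21, 14)
(334, 217, 31, 19)
(246, 168, 14, 18)
(310, 157, 18, 16)
0.006 rim c [253.49319237 170.23418721] base [253.66763398 185.13012127]
0.011 rim c [253.47344263 168.54771609] base [253.64854052 183.49969051]
0.016 rim c [253.4536179  166.85484046] base [253.62937577 181.86317211]
0.02 rim c [253.43770382 165.49590417] base [253.61399236 180.54955133]
```

Still no contact, so I'll lower in small steps.

Request:
step_arm --targets "0 0 0.2 0;0 0 0.1 0;0 0 0 0;0 0 0 0"

```text
time_s: 24.4
tcp_pos: [0.6612, 0.0471, 0.0384]
ee_rot: [[0.0, -1.0, 0.001], [-1.0, -0.0, 0.0], [-0.0, -0.001, -1.0]]
wrist_force: [0.3, 0.1, 3.3]
gripper_width: 0.497
gripper_force: 29.8
```

Request:
step_arm --targets "0 0 0.1 0;0 0 0.1 0;0 0 0 0;0 0 0 0"

```text
time_s: 24.73
tcp_pos: [0.6613, 0.0472, 0.0382]
ee_rot: [[0.001, -1.0, 0.002], [-1.0, -0.001, -0.0], [0.0, -0.002, -1.0]]
wrist_force: [-3.4, 0.1, 11.4]
gripper_width: 0.499
gripper_force: 29.8
```

Contact came at TCP 38 mm, which fits the cup resting on the pocket floor. Releasing it and going to the key.

Request:
step_arm --targets "0 0 -0.2 0;0 0 0 0;0 0 0 0;0 0 0 0;0 0 -1 0;0 0 -3 0;0 0 -4 0;0 0 -2 0;0 0 0 0;0 0 0 0" --claw 6.5

```text
time_s: 25.57
tcp_pos: [0.6615, 0.0474, 0.1398]
ee_rot: [[-0.0, -1.0, 0.004], [-1.0, 0.0, 0.001], [-0.001, -0.004, -1.0]]
wrist_force: [-0.1, 0.5, -0.2]
gripper_width: 0.743
gripper_force: 0.0
```

Run:
```python
from h import *
from go import go
go(.4203,.0682,.12,-105.6)
T=cap('top')
print('q6',sense()['joints'].__repr__())
H,Sa,V=cv2.split(cv2.cvtColor(T['frame'],cv2.COLOR_BGR2HSV))
m=(((H<8)|(H>172))&(Sa>120)&(V>40)).astype(np.uint8)
for c in cv2.findContours(m,0,2)[0]:
    if cv2.contourArea(c)>40:
        x,y,w,h=cv2.boundingRect(c);print((x,y,w,h),onz(T,x+w/2-.5,y+h/2-.5,.045)[:2])
for z in(.006,.051): print(proj(T,[.6606,.0482,z]))
S=cap('scene');H,Sa,V=cv2.split(cv2.cvtColor(S['frame'],cv2.COLOR_BGR2HSV))
m=(((H<8)|(H>172))&(Sa>120)&(V>40)).astype(np.uint8)
for c in cv2.findContours(m,0,2)[0]:
    if cv2.contourArea(c)>40: print('scene',cv2.boundingRect(c))
```

```text
t 25.57 at [0.6615 0.0474 0.1398] ang -90.0 w 6.46 F [-0.1  0.5 -0.2] gf 0.0
shift cm (tool now) [-2.08 24.12  1.89] turn 15.6
q6 array([ 1.80397175e+01,  2.92567961e+01, -4.48552251e-01, -3.76648850e-02,
       -6.02762764e+01, -1.80371267e+01])
(280, 271, 33, 11) [0.33353946 0.0028924 ]
(348, 151, 24, 24) [ 0.63521689 -0.17306077]
[277.10860282 157.22166729]
[277.54225802 153.17851786]
scene (320, 261, 18, 22)
scene (306, 257, 21, 14)
scene (334, 217, 31, 19)
scene (246, 170, 14, 16)
scene (311, 157, 17, 16)
```

Request:
step_arm --targets "-0.3 4 0 0;-0.3 4 0 0;-0.3 4 0 0;-0.3 4 0 0;-0.3 4 0 0;-0.3 3.3 0.9 0;-0.3 0.8 1 0;0 0 0 5.2;0 0 0 5.2;0 0 0 5.2;0 0 0 0;0 0 0 0" --claw 3.8

```text
time_s: 26.67
tcp_pos: [0.419, 0.0678, 0.1177]
ee_rot: [[-0.267, -0.964, -0.002], [-0.964, 0.267, -0.001], [0.002, 0.002, -1.0]]
wrist_force: [-0.5, -0.2, 1.1]
gripper_width: 0.437
gripper_force: 0.0
```

Run:
```python
from h import *
from go import go
go(.4203,.0682,.005,-105.6)
T=cap('top');S=cap('scene')
a=cv2.resize(S['frame'][140:260,225:345],None,fx=3.3,fy=3.3,interpolation=2)
b=cv2.resize(T['frame'][130:270,230:370],(396,396),interpolation=2)
print(proj(S,[.4203,.0682,.01])-[225,140])
cv2.imwrite('pics/b1.png',np.hstack([a,b]))
# key outline in scene, 3.3x coords: predicted head centre, bar ends
for q in([.4203,.0682,.01],[.4588,.092,.005],[.3882,.1117,.005]): print((proj(S,q)-[225,140])*3.3)
```

```text
t 26.67 at [0.419  0.0678 0.1177] ang -105.5 w 3.8 F [-0.5 -0.2  1.1] gf 0.0
shift cm (tool now) [-0.09 -0.13 11.27] turn 0.1
[76.67968595 78.13406109]
[253.04296365 257.84240161]
[192.94942545 252.04902971]
[232.52321868 299.57410379]
```

View pics/b1.png

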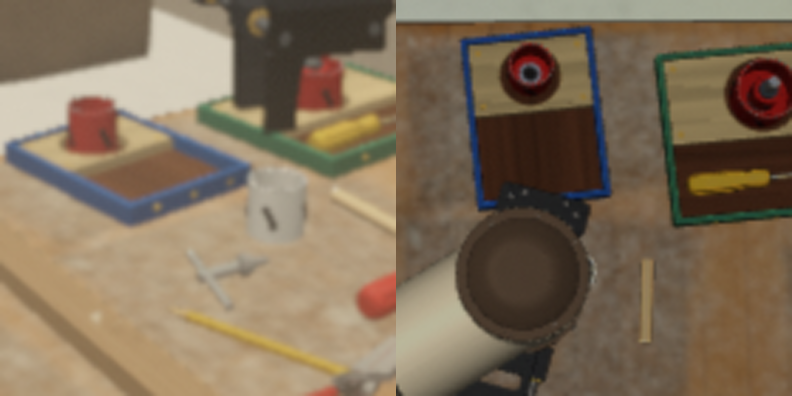

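The medium saw stands in the blue pocket (scene crop (93,125), top crop (529,72)). The key head is at about (248,264) against a predicted (253,258), so it is within 3 mm. Narrowing the opening to stay clear of the white cup.

Request:
step_arm --targets "-0.2 -0.1 3 0;0 0 3 0;0 0 2 0;0 0 1.5 0;0 0 1 0;0 0 0.5 0;0 0 0.3 0;0 0 0 0" --claw 3.3

```text
time_s: 27.43
tcp_pos: [0.4211, 0.0697, 0.0052]
ee_rot: [[-0.268, -0.963, -0.001], [-0.963, 0.268, -0.0], [0.001, 0.001, -1.0]]
wrist_force: [-0.3, -0.2, 0.3]
gripper_width: 0.378
gripper_force: 0.0
```

Request:
step_arm --targets "0 0 0 0;0 0 0 0;0 0 0 0;0 0 0 0;0 0 0 0" --claw 0.4

```text
time_s: 27.85
tcp_pos: [0.4215, 0.0699, 0.006]
ee_rot: [[-0.269, -0.963, 0.001], [-0.963, 0.269, 0.001], [-0.001, -0.001, -1.0]]
wrist_force: [0.2, -0.2, 0.6]
gripper_width: 0.16
gripper_force: 30.0
```

Request:
step_arm --targets "0 0 -1 0;0 0 -2 0;0 0 -3 0;0 0 -3 0;0 0 -1 0;0 0 0 0;0 0 0 0"

```text
time_s: 28.43
tcp_pos: [0.4209, 0.0698, 0.1057]
ee_rot: [[-0.269, -0.963, 0.001], [-0.963, 0.269, 0.001], [-0.001, -0.0, -1.0]]
wrist_force: [0.1, -0.5, -1.1]
gripper_width: 0.156
gripper_force: 30.0
```

```bash
python3 go.py .5692 .0333 .105 -174.5
```

```text
t 28.43 at [0.4209 0.0698 0.1057] ang -105.6 w 1.36 F [ 0.1 -0.5 -1.1] gf 30.0
shift cm (tool now) [ -0.48 -15.27   0.08] turn 68.9
```

Request:
step_arm --targets "-0.1 -2 0 0;-0.1 -4 0 0;-0.1 -4 0 0;-0.1 -4 0 0;-0.1 -1.3 0 0;0 0 0 0"

```text
time_s: 28.93
tcp_pos: [0.5718, 0.0323, 0.1024]
ee_rot: [[-0.271, -0.963, -0.003], [-0.963, 0.271, -0.001], [0.002, 0.002, -1.0]]
wrist_force: [0.5, -0.5, -0.6]
gripper_width: 0.156
gripper_force: 30.0
```

Request:
step_arm --targets "0 0 0 6.9;0 0 0 6.9;0 0 0 6.9;0 0 0 6.9;0 0 0 6.9;0 0 0 6.9;0 0 0 6.9;0 0 0 6.9;0 0 0 6.9;0 0 0 6.8;0 0 0 0;0 0 0 0"

```text
time_s: 29.93
tcp_pos: [0.5683, 0.0334, 0.1041]
ee_rot: [[-0.995, -0.099, -0.003], [-0.099, 0.995, -0.001], [0.003, -0.0, -1.0]]
wrist_force: [0.6, -0.5, -0.7]
gripper_width: 0.16
gripper_force: 30.0
```

Run:
```python
from h import *
from go import go
go(.5692,.0333,.014,-174.5)
S=cap('scene')
# grey-steel key: silhouettes near the fingertip for a tilt check
a=S['frame'];u,v=proj(S,sense()['tcp_pos']);print(u,v)
d=cv2.absdiff(a,cv2.imread('pics/s1.png')).max(2);m=(d>18).astype(np.uint8)
m[:int(v)+1]=0
c=max(cv2.findContours(m,0,2)[0],key=lambda c:cv2.contourArea(c) if cv2.boundingRect(c)[1]<v+6 else 0)
print('below tip bbox',cv2.boundingRect(c),cv2.contourArea(c))
```

```text
t 29.93 at [0.5683 0.0334 0.1041] ang -174.3 w 1.39 F [ 0.6 -0.5 -0.7] gf 30.0
shift cm (tool now) [-0.12 -0.02  9.01] turn 0.2
277.0053242154225 159.84646736720828
below tip bbox (0, 160, 119, 117) 5615.0
```

Request:
step_arm --targets "-0.1 0 3 0;0 0 2.5 0;0 0 1.5 0;0 0 1 0;0 0 0.5 0;0 0 0 0;0 0 0 0"

```text
time_s: 30.57
tcp_pos: [0.5714, 0.0337, 0.0211]
ee_rot: [[-0.995, -0.097, 0.001], [-0.097, 0.995, 0.0], [-0.001, -0.0, -1.0]]
wrist_force: [-0.5, -0.0, -0.4]
gripper_width: 0.163
gripper_force: 30.0
```

Request:
step_arm --targets "0 0 0.2 0;0 0 0.2 0;0 0 0 0;0 0 0 0"

```text
time_s: 30.9
tcp_pos: [0.571, 0.0336, 0.017]
ee_rot: [[-0.995, -0.096, 0.001], [-0.096, 0.995, 0.0], [-0.001, 0.0, -1.0]]
wrist_force: [-0.7, 0.1, -0.3]
gripper_width: 0.158
gripper_force: 30.0
```

Request:
step_arm --targets "0 0 0.2 0;0 0 0.1 0;0 0 0.1 0;0 0 0 0;0 0 0 0"

```text
time_s: 31.32
tcp_pos: [0.5708, 0.0335, 0.0125]
ee_rot: [[-0.995, -0.096, -0.0], [-0.096, 0.995, -0.0], [0.0, -0.0, -1.0]]
wrist_force: [0.5, 0.3, -0.5]
gripper_width: 0.161
gripper_force: 30.0
```

Less than a millimetre above the floor, so I'm releasing, rising and backing away from the trays.

Request:
step_arm --targets "0 0 0 0;0 0 0 0;0 0 0 0;0 0 0 0;0 0 -1 0;0 0 -3 0;0 0 -4 0;0 0 -4 0;0 0 0 0" --claw 3.5

```text
time_s: 32.07
tcp_pos: [0.5764, 0.0345, 0.1423]
ee_rot: [[-0.995, -0.098, 0.017], [-0.098, 0.995, 0.003], [-0.018, 0.001, -1.0]]
wrist_force: [1.5, 0.1, 0.7]
gripper_width: 0.402
gripper_force: 0.0
```

Request:
step_arm --targets "0 3.5 -1 0;0 4 0 0;0 4 0 0;0 4 0 0;0 4 0 0;0 4 0 0;0 0 0 0;0 0 0 0"

```text
time_s: 32.73
tcp_pos: [0.5479, 0.2697, 0.1429]
ee_rot: [[-0.995, -0.099, 0.001], [-0.099, 0.995, 0.0], [-0.001, 0.0, -1.0]]
wrist_force: [0.5, -1.1, -0.4]
gripper_width: 0.403
gripper_force: 0.0
```

Run:
```python
from h import *
from go import go
np.set_printoptions(precision=3,suppress=True)
go(.4,.3,.2)
T=cap('top','t9.png');b=cv2.imread('pics/t1.png')
d=cv2.absdiff(T['frame'],b).max(2)
m=cv2.morphologyEx((d>22).astype(np.uint8),cv2.MORPH_CLOSE,np.ones((3,3)))
for c in cv2.findContours(m,0,2)[0]:
    if cv2.contourArea(c)>6: print(cv2.boundingRect(c),onz(T,*cv2.minAreaRect(c)[0],.01)[:2])
# key in blue tray frame
th=np.radians(5.5);R=np.array([[np.cos(th),np.sin(th)],[-np.sin(th),np.cos(th)]])
ys,xs=np.nonzero(d>22);P=np.array([onz(T,x,y,.012)[:2] for x,y in zip(xs,ys)]);L=(R@(P-[.6184,.0441]).T).T*1000
k=(abs(L[:,0]+36)<50)&(abs(L[:,1])<64);print('key px in tray mm: min',L[k].min(0),'max',L[k].max(0),k.sum())
g=T['frame'][:,:,1]
print(T['frame'][165:202,258:302].max(2)[::1,::1][::2,::2])
```

```text
t 32.73 at [0.548 0.27  0.143] ang -174.3 w 3.5 F [ 0.5 -1.1 -0.4] gf 0.0
shift cm (tool now) [14.41  4.49 -5.72] turn 0
(290, 382, 23, 2) [ 0.063 -0.008]
(0, 349, 56, 35) [0.105 0.702]
(335, 241, 35, 11) [ 0.415 -0.152]
(163, 238, 25, 24) [0.405 0.326]
(333, 189, 57, 10) [ 0.561 -0.181]
(267, 174, 27, 19) [0.601 0.037]
(348, 151, 24, 24) [ 0.644 -0.182]
(270, 145, 16, 19) [0.672 0.049]
(55, 129, 211, 255) [0.358 0.384]
key px in tray mm: min [-58.549 -38.051] max [-7.528 34.241] 125
[[119 122 121 127 129 129 117  66  50  47  44  50  66 117 125 123 121 124
  131 133 121  96]
 [110 134 117 117 117 117 118 117 113  98  99 115 117 118 118 118 116 102
   86  83  67  95]
 [115 121 121 119 119 118 117 113  96  82  71  60  56  53  53  54  55  57
   52  51  52  72]
 [ 59  59  60  57  54  56  48  47  50  49  44  49  48  49  49  53  57  58
   52  52  54  57]
 [ 37  54  55  54  50  55  49  45  49  48  44  49  51  48  48  53  55  60
   53  51  54  45]
 [ 43  55  55  54  51  56  50  46  52  54  54  58  96  77  91 105  97  94
   58  51  55  48]
 [ 59  55  54  55  64 103  95  96  96  96  99  96 100
[... 456 characters left out ...]
7  54 100  96  48  51  55  56
   59  51  52  53]
 [100  52  54  56  53  51  56  49  48  49  48  47  62  84  49  50  55  57
   59  51  52  54]
 [100  42  53  55  52  51  55  49  45  47  48  46  63  89  48  49  54  57
   59  53  54  54]
 [ 99  36  53  55  53  50  55  50  45  48  48  45  51  48  49  52  54  56
   60  54  51  54]
 [ 99  44  54  55  53  50  55  50  45  49  48  44  50  49  49  52  54  55
   58  55  51  55]
 [ 82  75  54  54  53  49  54  51  45  49  48  45  50  48  47  50  51  50
   38  42  63  96]
 [ 72  92  54  53  51  49  52  50  34  41  53  77  93  94  95  90  97  98
   91  88  73  55]
 [ 71  99 111  97  97  96  99 102  98  98  82  61  49  43  47  49  60  61
   84 106 107 111]]
```

The key lies flat in the blue compartment, spanning tray x -58 to -8 mm and y -38 to +34 mm. The dowel and white cup are unmoved, and nothing touches the robot. Handing in.

```bash
python3 -c "
from station import r
print(r.finish_job())"
```

```text
the job is handed in; nothing more can be done
None
```

I made up both kits in the order asked and handed the job in at about 33 s; no verdict came back, and the chuck key's final pose was checked only numerically because my 14 pictures were used up.

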